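# Unbolt the curing box and hold its lid open

## Robot

A 6-joint arm with a two-finger parallel gripper is mounted at the origin on a cart in front of the work surface, level with it; the furniture and walls round the work are solid. World frame = base frame: x ahead of the robot, y to its left, z up, the work surface at z = 0. Lengths are in m, angles in rad, forces in N, time in s.
With the tool pointing down it reaches from about 0.325 to 0.75 m from the base axis. Payload 7.6 kg.
Tool frame: the origin (TCP) lies between the finger pads; the fingertips stand 22 mm ahead of it and the grasp point (between the pads) lies 3 mm ahead of it (arm.tip_reach is the distance from the TCP to the fingertips, in m); z points along the fingers, y is the line along which they close (so a half turn about z gives the same grasp; the last joint's range is limited). The gripper opens to 85 mm and grips with 20 to 120 N. Pads are 22 mm wide; open, the fingers measure 114 mm over their backs; the gripper's body (76 mm by 85 mm) begins 54 mm behind the grasp point. The pads swing forward as they close: fully open they stand 13 mm farther back than shut.
Start: joints at [-1.201, 0.052, 1.401, -0, 1.689, -0.07], TCP at [0.224, -0.475, 0.253] pointing down, gripper open.
Joint ranges: [-2.9, 2.9], [-0.91, 2.17], [0.12, 2.37], [-1.06, 4.2], [0.26, 2.73], [-2.93, 2.93]. Speed limits (rad/s): [2.57, 2.57, 3.01, 3.14, 3.14, 3.14].

## Interface

Orientations are given as a unit quaternion [w, x, y, z].
In Python, from rig import arm gives the robot as it stands.
- The arm moves only by the tool send_rows, never from a script. Its argument "plan" is a list of rows, each an object with "delta_pos": the shift along the tool's x, y, z scaled (see below), a list of three; "dr": the turn, a rotation vector about the tool's x, y, z scaled (see below), a list of three; "gripper": the opening, from 0 (shut) to 1 (fully open). In form: [{"delta_pos": [tx, ty, tz], "dr": [rx, ry, rz], "gripper": gripper}, ...]. A call has 1 to 10 rows; each row is the pose to reach, as a shift and turn from the pose commanded when the call began, along the tool's axes at that moment; what a row does not reach only later rows make up. The controller multiplies each number of a shift by 0.5 m and each number of a turn by 2 rad. A row lasts 1/8 s, in which the tool goes at most 62.5 mm and 10.7 degrees, less where a joint would pass 70% of its speed; a pose out of reach is approached as far as the arm can. A call with a number of a shift or a turn outside -1 to 1 is refused whole. A call with a gripper value outside its range is refused whole. The fingers move at their own pace and stop on an object; "grip_force" is the grip in N (left out, the last holds). Time passes only in rows, so rows that repeat a pose let the fingers close. It gives the time, the measured TCP pose, the force, the opening and the grip force at its end, in the units of the state.
- arm.sense(): the state, without advancing time (a new reading comes with each control period).
- arm.snapshot(name): name is "side" or "top" or "wrist"; returns a dict with "color" (400x640x3 uint8, red, green, blue), "fx", "fy", "cx", "cy" (pixels), "origin" and "rotation" of the camera in the world. Camera axes: x right, y down, z forward; pixel columns grow to the right and rows downward; lengths in m; the calibration is good to about 2 mm. A picture is of the moment at which its call begins. There is no depth.
- arm.close_job(): hands the job in; it is judged then, once.
Trained networks look in the newest picture that a camera, given by its name, has taken for a name from the list of things; names that differ only in an ending like _2 or _b are one class to them, and where a whole thing is asked for, a point or a joint stands for the part that bears it (a point fixed in the world has none). Each returns a list of dicts, best first, with "score" (0 to 1); they miss things now and then, are a little off and sometimes report something else, mostly with a low value. They report only what shows in the picture. A call takes as long as a camera call.
- arm.search_frame(camera, name): "point" ([x, y, z] in m, in world coordinates, good to about 4 mm: the middle of the surface that is visible of it).
- arm.tip_of(camera, name): "point" ([x, y, z] in m, in world coordinates, good to about 4 mm: a listed point, or the origin of a listed thing).
The state is a dict: "t": time; "joints": joint angles; "qd": joint speeds; "joint_efforts": joint torques, N m; "eef_pos": TCP position; "ee_rot": TCP orientation; "force": force on the tool from outside, world axes, zero at the start; "wrist_torque": the same for the moment, N m; "width": finger opening in m; "grip_force": force on a finger pad.
Only numpy, scipy, OpenCV 4.12 (cv2) and the standard library are available. Lean on these libraries where they do the work, as an engineer would, in place of code of your own. Each camera call takes 0.05 s, during which the arm holds its last target. There are 200 camera calls.

## Task

Unbolt the grey curing box by winding the crank on its blue housing anticlockwise (seen from above), a bit more than one full turn, until it comes up against its stop; then lift the white lid by its black handle and hold it open at 60 degrees, where it lines up with the red mark on the scale beside the hinge. The lid falls shut by itself, so do not let it drop, and finish while still holding it with the fingers at that angle. Leave the jars and medals, also the one in the box, where they are.

Things in the scene. Friction and masses are not known exactly. Their poses are not given: they have to be found in the camera images.
- curing_box: fixed grey open box, 130 (x) x 160 (y) x 70 mm high; origin: centre of its underside; its x points from the handle side to the hinge side, z up. On its right (-y) a blue housing with the crank: x -62 to 2, y -190 to -86, z 38 to 93 mm. On its left (y = 87 mm) a quadrant scale of 55 mm radius about the hinge, with a red mark at 60 degrees
- hinge (a point): middle of the lid's hinge axis, at (70, 0, 76) mm in the box's frame; the axis runs along the box's y
- lid (a joint): angle of the white lid (160 mm wide, 10 mm thick, with an amber window), rad: 0 = shut (level), grows as its front edge rises, 1.047 = 60 degrees, stop at 1.5. Weighs about 0.35 kg and falls shut from every angle. While the bolt lies over it, it cannot be raised
- lid_grip (a point): middle of the lid's handle: black sleeve, 14 mm thick, 80 mm long, along the box's y, turning freely on its bar. It lies in the lid's plane, 185 mm from the hinge axis, 45 mm beyond the lid's front edge (76 mm above the bench when shut), between two thin steel arms 90 mm apart; free space before, behind and below it
- crank (a joint): angle of the aluminium crank, rad: starts at 0 to 0.4, grows anticlockwise seen from above, stop at 6.9. At 0 its arm points to the box's -x. It stays where left; 1 to 2 N at the knob turn it. It draws back the red bolt, 22 mm wide, that lies over the lid's right edge (top 90 mm above the bench) and is clear of the lid from about 6.2 rad on; wind it to the stop
- crank_axis (a point): point on the crank's upright axis, at (-30, -142, 128) mm in the box's frame (the height at which to grip the knob)
- knob (a point): centre of the crank's upright black knob to grip: 20 mm thick, 45 mm tall, from 104 to 149 mm above the bench; this point is 128 mm above the bench and 45 mm from the crank's axis. The knob turns freely on the crank arm, so a gripper can hold it and go round without turning itself
- medal_in: bronze-coloured octagonal medal, 90 mm across, 8 mm thick, lying loose in the box; origin: centre of its underside. Leave it
- medal_silver: silver-coloured octagonal medal, 90 mm across, 8 mm thick, flat on the bench to the right of the box; origin: centre of its underside. Leave it
- jar_green: green enamel jar with black cap, 38 mm wide, 42 mm tall; origin: centre of its underside. Leave it
- jar_yellow: yellow enamel jar with white cap, 38 mm wide, 42 mm tall; origin: centre of its underside. Leave it

How it is judged:
By the outcome, as a careful person would: the job done as asked, in the order asked, and still so for the second after the job is handed in, while the arm keeps its last pose, push and grip.
It also fails if it takes over 69 s, if anything falls off the work surface, if the arm or the gripper's body presses on something with over 40 N, if the wrist force passes 120 N, or if a joint passes its speed limit or range.

## Working session

There is one attempt and no reset: what is moved stays moved. The work goes in short steps, Python scripts to look and compute and a tool call to move; the robot and the scene stay as the last step left them, time stands still between calls to the robot, and variables do not carry over. Pictures are saved under pics/ and viewed, at most 10 in all, crops included, and the job is handed in when it is done.

Besides the shell and the picture viewer there is one more tool, called after "Request:" as name([rows], argument=value, ...), one row to a line, values as JSON. send_rows: Moves the arm, as the interface text tells. Shifts and turns lie within -1 to 1; 1 stands for 0.5 m of shift or 2 rad of turn. Its arguments: {"type":"object","properties":{"plan":{"type":"array"},"grip_force":{"type":"number"}},"required":["plan"]}

```bash
ls; mkdir -p pics; python3 - <<'E'
from rig import arm
import cv2
s=arm.sense(); print({k:s[k] for k in('t','eef_pos','ee_rot','width','force')})
for c in('side','top'):
    p=arm.snapshot(c); cv2.imwrite(f'pics/{c}0.png',p['color'][:,:,::-1]); print(c,p['origin'],p['fx'])
    for n in('curing_box','hinge','lid_grip','crank_axis','knob','medal_silver','jar_green','jar_yellow'):
        r=arm.tip_of(c,n); print(n,[(x['score'],[round(float(v),4) for v in x['point']]) for x in r[:2]])
E
```

```text
pics
{'t': 0.0, 'eef_pos': array([ 0.22345091, -0.47477687,  0.25246005]), 'ee_rot': array([-7.90432117e-04,  9.75921277e-01,  2.18121589e-01, -9.80334285e-05]), 'width': 0.08543780801257636, 'force': array([-0.70824466, -1.22617292, -0.5087098 ])}
side [0.16853566 0.84297769 0.63474904] 374.59164387594603
curing_box [(0.65, [0.5375, 0.0025, -0.0017])]
hinge [(0.96, [0.6048, -0.0116, 0.0797])]
lid_grip [(0.74, [0.4208, 0.0328, 0.0728])]
crank_axis [(0.82, [0.4797, -0.1303, 0.1295]), (0.4, [0.43, -0.1416, 0.127])]
knob [(0.73, [0.4349, -0.1398, 0.129])]
medal_silver [(0.62, [0.4594, -0.3246, 0.005])]
jar_green [(0.49, [0.6006, 0.2511, -0.0018])]
jar_yellow [(0.66, [0.3854, -0.2089, 0.0017])]
top [ 0.36532789 -0.05474234  0.93529652] 365.92487831203755
curing_box [(0.87, [0.5402, 0.0032, 0.0011])]
hinge [(0.65, [0.606, -0.0114, 0.0758]), (0.43, [0.6019, 0.2471, -0.0002])]
lid_grip [(0.9, [0.422, 0.0244, 0.0746])]
crank_axis [(0.75, [0.4762, -0.1279, 0.1319]), (0.56, [0.3871, -0.2111, 0.0013])]
knob [(0.76, [0.4311, -0.132, 0.1281]), (0.51, [0.4217, 0.0258, 0.0745])]
medal_silver [(0.69, [0.4573, -0.3269, 0.002])]
jar_green [(0.52, [0.5998, 0.2485, -0.0026])]
jar_yellow [(0.49, [0.386, -0.215, 0.0003])]
```

View pics/side0.png

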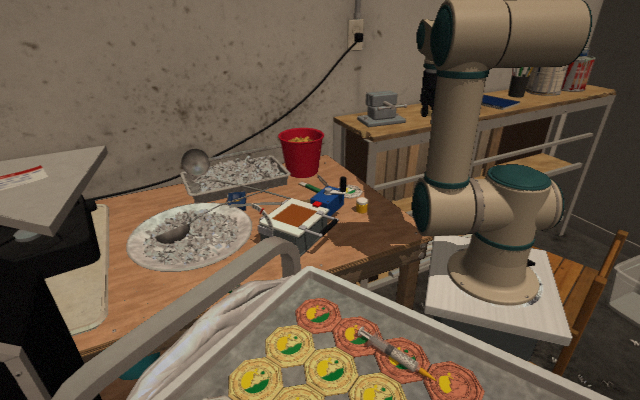

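View pics/top0.png

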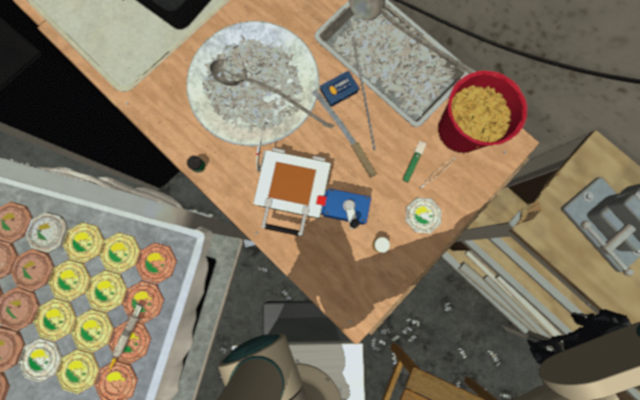

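The side view shows the box at about (293,222), the knob at (343,184) and the yellow jar at (361,206). In the top view, the handle is at about (283,228), the knob at (350,210) and the bolt at (321,200). The reported points fit the box geometry with a yaw of about -0.21.

```bash
cat > h.py <<'E'
from rig import arm
import numpy as np
from scipy.spatial.transform import Rotation as R
from scipy.optimize import least_squares
def rot(s): w,x,y,z=s['ee_rot']; return R.from_quat([x,y,z,w])
LOC=dict(curing_box=(0,0),hinge=(.07,0),lid_grip=(-.115,0),crank_axis=(-.03,-.142))
def fit(obs):
    f=lambda p:np.concatenate([[*(R.from_euler('z',p[2]).apply([*LOC[n],0])[:2]+p[:2]-np.array(q)[:2])] for n,q in obs])
    r=least_squares(f,[.54,0,-.2],loss='soft_l1',f_scale=.004); return r.x,f(r.x)
def go(target,a=None):
    "scaled delta from now to target TCP, tool down with tool x at world yaw a"
    s=arm.sense(); q=rot(s)
    d=q.inv().apply(np.array(target)-s['eef_pos'])/.5
    t=q if a is None else R.from_euler('z',a)*R.from_euler('x',np.pi)
    print('d',d.round(4),'dr',((q.inv()*t).as_rotvec()/2).round(4))
E
python3 - <<'E'
from h import *
obs=[];kn=[]
for c in('side','top'):
  for k in range(2):
    arm.snapshot(c)
    for n in LOC:
        r=arm.tip_of(c,n)
        if r and r[0]['score']>.6: obs.append((n,r[0]['point']))
    r=arm.tip_of(c,'knob'); kn.append(r[0]['point'])
p,res=fit(obs); print(p,res.round(4))
ax=R.from_euler('z',p[2]).apply([-.03,-.142,0])[:2]+p[:2]; print('axis',ax, 'knobs',np.round(kn,4))
k=np.mean(kn,0)[:2]-ax; print(np.linalg.norm(k), np.arctan2(k[1],k[0])-np.pi-p[2])
go([.432,-.136,.23],p[2]+np.pi/2)
E
```

```text
[ 0.53619807  0.00267097 -0.22729382] [-0.002   0.0027  0.0001 -0.0002  0.0047 -0.004  -0.0006  0.0021 -0.0016
  0.0004  0.0008 -0.0011 -0.0013 -0.0007 -0.0003 -0.0007 -0.0007 -0.001
  0.0013  0.0017  0.0029 -0.     -0.0009  0.0027 -0.0009 -0.0002  0.0005
 -0.0016]
axis [ 0.47497115 -0.1289165 ] knobs [[ 0.4302 -0.1404  0.1273]
 [ 0.4343 -0.1367  0.1246]
 [ 0.4294 -0.1348  0.127 ]
 [ 0.4301 -0.1382  0.1265]]
0.04480589140028849 -5.862560736264608
d [ 0.666  -0.436   0.0466] dr [ 0.      0.     -0.4518]
```

Request:
send_rows([
  {"delta_pos": [0.166, -0.109, 0], "dr": [0, 0, -0.09], "gripper": 1},
  {"delta_pos": [0.333, -0.218, 0], "dr": [0, 0, -0.18], "gripper": 1},
  {"delta_pos": [0.5, -0.327, 0.02], "dr": [0, 0, -0.27], "gripper": 1},
  {"delta_pos": [0.6, -0.39, 0.03], "dr": [0, 0, -0.36], "gripper": 1},
  {"delta_pos": [0.666, -0.436, 0.046], "dr": [0, 0, -0.452], "gripper": 1},
  {"delta_pos": [0.666, -0.436, 0.046], "dr": [0, 0, -0.452], "gripper": 1},
  {"delta_pos": [0.666, -0.436, 0.046], "dr": [0, 0, -0.452], "gripper": 1},
  {"delta_pos": [0.666, -0.436, 0.046], "dr": [0, 0, -0.452], "gripper": 1},
])

```text
t: 3.1
eef_pos: [0.4324, -0.1348, 0.2301]
ee_rot: [-0.0, 0.782, 0.624, -0.0]
force: [-0.3, -0.6, 0.5]
width: 0.0849
grip_force: 0.0
```

```bash
python3 - <<'E'
from h import *
import cv2
for c in('wrist','top','side'):
    p=arm.snapshot(c)
    if c=='wrist': cv2.imwrite('pics/w1.png',p['color'][:,:,::-1])
    for n in ('knob','crank_axis'): print(c,n,[(x['score'],x['point'].round(4) if hasattr(x['point'],'round') else x['point']) for x in arm.tip_of(c,n)[:2]])
print(arm.sense()['eef_pos'],arm.sense()['joints'])
go([.4312,-.1374,.131],-.227+np.pi/2)
E
```

```text
wrist knob [(0.65, [0.4315, -0.1377, 0.128])]
wrist crank_axis [(0.95, [0.4717, -0.125, 0.1269])]
top knob [(0.47, [0.4241, 0.0243, 0.075])]
top crank_axis []
side knob [(0.66, [0.3866, -0.2123, 0.0005]), (0.58, [0.4316, -0.1386, 0.1299])]
side crank_axis [(0.72, [0.4743, -0.1308, 0.1301]), (0.31, [0.5393, -0.0011, 0.0004])]
[ 0.43184425 -0.13658656  0.23041543] [-3.87812918e-01 -1.47048426e-01  1.63877961e+00 -1.36662485e-04
  1.64958258e+00 -1.59703785e-01]
d [-0.0018 -0.0009  0.1988] dr [ 0.0001  0.0001 -0.0006]
```

View pics/w1.png

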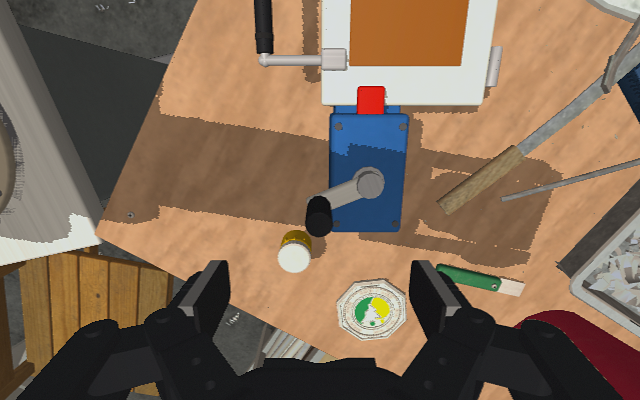

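The wrist view has the knob at (319,215), centred between the fingers, with the hub at (369,185). I'll descend and grip.

Request:
send_rows([
  {"delta_pos": [-0.002, -0.001, 0.1], "dr": [0, 0, 0], "gripper": 1},
  {"delta_pos": [-0.002, -0.001, 0.198], "dr": [0, 0, 0], "gripper": 1},
  {"delta_pos": [-0.002, -0.001, 0.198], "dr": [0, 0, 0], "gripper": 0.6},
  {"delta_pos": [-0.002, -0.001, 0.198], "dr": [0, 0, 0], "gripper": 0},
  {"delta_pos": [-0.002, -0.001, 0.198], "dr": [0, 0, 0], "gripper": 0},
  {"delta_pos": [-0.002, -0.001, 0.198], "dr": [0, 0, 0], "gripper": 0},
  {"delta_pos": [-0.002, -0.001, 0.198], "dr": [0, 0, 0], "gripper": 0},
], grip_force=25)

```text
t: 4.42
eef_pos: [0.432, -0.1373, 0.1332]
ee_rot: [0.001, 0.783, 0.622, 0.0]
force: [-2.6, 0.4, 6.4]
width: 0.019
grip_force: 26.6
```

```bash
python3 - <<'E'
from h import *
s=arm.sense();print(s['eef_pos'],s['force'],s['width'],s['grip_force'])
# circle in tool frame: start angle
yaw=-.227; ax=np.array([.4745,-.129]); q=rot(s)
k=s['eef_pos'][:2]-ax; print(np.hypot(*k), 'th0',(np.arctan2(k[1],k[0])-np.pi-yaw)%(2*np.pi))
th0=np.arctan2(k[1],k[0])
for i in range(1,27):
    t=th0+.25*i; d=np.r_[ax+.045*np.array([np.cos(t),np.sin(t)])-s['eef_pos'][:2],0]
    print(i,(q.inv().apply(d)/.5).round(4))
E
```

```text
[ 0.43197107 -0.13731257  0.13323708] [-2.63174407  0.357607    6.44765119] 0.019020833601088857 26.632654939312488
0.043333687601826466 th0 0.42002330171925095
1 [-0.0205  0.0086  0.    ]
2 [-0.0363  0.0246  0.0001]
3 [-0.0475  0.044   0.0002]
4 [-0.0536  0.0656  0.0002]
5 [-0.0542  0.0881  0.0003]
6 [-0.0492  0.1099  0.0003]
7 [-0.039   0.1299  0.0004]
8 [-0.0241  0.1467  0.0004]
9 [-0.0055  0.1593  0.0004]
10 [0.0156 0.1669 0.0004]
11 [0.0379 0.1691 0.0004]
12 [0.0601 0.1657 0.0004]
13 [0.0807 0.1569 0.0003]
14 [0.0985 0.1432 0.0003]
15 [0.1124 0.1256 0.0002]
16 [0.1215 0.1051 0.0002]
17 [1.253e-01 8.290e-02 1.000e-04]
18 [0.1234 0.0606 0.    ]
19 [ 0.1161  0.0394 -0.    ]
20 [ 0.1037  0.0206 -0.    ]
21 [ 0.0871  0.0055 -0.0001]
22 [ 0.0673 -0.005  -0.0001]
23 [ 0.0455 -0.0103 -0.0001]
24 [ 0.0231 -0.01   -0.    ]
25 [ 0.0014 -0.0042 -0.    ]
26 [-0.0182  0.0068  0.    ]
```

Request:
send_rows([
  {"delta_pos": [0, 0, -0.008], "dr": [0, 0, 0], "gripper": 0},
  {"delta_pos": [-0.02, 0.009, -0.008], "dr": [0, 0, 0], "gripper": 0},
  {"delta_pos": [-0.036, 0.025, -0.008], "dr": [0, 0, 0], "gripper": 0},
  {"delta_pos": [-0.0475, 0.044, -0.008], "dr": [0, 0, 0], "gripper": 0},
  {"delta_pos": [-0.0535, 0.0655, -0.008], "dr": [0, 0, 0], "gripper": 0},
  {"delta_pos": [-0.0542, 0.088, -0.008], "dr": [0, 0, 0], "gripper": 0},
  {"delta_pos": [-0.0542, 0.088, -0.008], "dr": [0, 0, 0], "gripper": 0},
])

```text
t: 5.3
eef_pos: [0.4679, -0.1723, 0.1338]
ee_rot: [-0.002, 0.782, 0.623, -0.0]
force: [1.4, 5.1, -13.2]
width: 0.019
grip_force: 26.8
```

```bash
cat >> h.py <<'E'
def circ(n,ax=(.4745,-.129),st=.25,off=0):
    s=arm.sense();print(s['t'],s['eef_pos'],s['force'],s['width'],s['grip_force'])
    q=rot(s); k=s['eef_pos'][:2]-np.array(ax); th0=np.arctan2(k[1],k[0])
    print('r',np.hypot(*k),'th',(th0-np.pi+.227)%(2*np.pi),'ftool',q.inv().apply(s['force']).round(1))
    for i in range(1,n+1):
        t=th0+st*i; d=np.r_[np.array(ax)+.045*np.array([np.cos(t),np.sin(t)])-s['eef_pos'][:2],0]
        print(i,(q.inv().apply(d)/.5).round(4)[:2])
E
python3 -c "
from h import *
circ(10)"
```

```text
5.3 [ 0.46794211 -0.17234679  0.13384826] [  1.44904675   5.06252164 -13.22686057] 0.0189853782603821 26.794829795253463
r 0.04384005437051706 th 1.647645958133248 ftool [ 5.2  0.3 13.2]
1 [0.0022 0.0222]
2 [0.012  0.0424]
3 [0.0264 0.0595]
4 [0.0447 0.0725]
5 [0.0656 0.0806]
6 [0.0879 0.0833]
7 [0.1102 0.0804]
8 [0.131  0.0721]
9 [0.1491 0.0588]
10 [0.1634 0.0415]
```

Request:
send_rows([
  {"delta_pos": [0.008, 0.021, 0.005], "dr": [0, 0, 0], "gripper": 0},
  {"delta_pos": [0.0175, 0.041, 0.005], "dr": [0, 0, 0], "gripper": 0},
  {"delta_pos": [0.032, 0.058, 0.005], "dr": [0, 0, 0], "gripper": 0},
  {"delta_pos": [0.0505, 0.071, 0.005], "dr": [0, 0, 0], "gripper": 0},
  {"delta_pos": [0.071, 0.0795, 0.005], "dr": [0, 0, 0], "gripper": 0},
  {"delta_pos": [0.0935, 0.082, 0.005], "dr": [0, 0, 0], "gripper": 0},
  {"delta_pos": [0.0935, 0.082, 0.005], "dr": [0, 0, 0], "gripper": 0},
])

```text
t: 6.18
eef_pos: [0.5201, -0.1359, 0.1337]
ee_rot: [0.001, 0.782, 0.623, 0.001]
force: [6.8, 0.3, -3.2]
width: 0.0194
grip_force: 27.8
```

```bash
python3 -c "
from h import *
circ(8,(.4745,-.1275))"
```

```text
6.175 [ 0.52005715 -0.1358695   0.13372633] [ 6.77324522  0.26978145 -3.17937087] 0.01943140531331901 27.758418582379818
r 0.04631957262470094 th 3.1869043671900363 ftool [1.8 6.5 3.2]
1 [ 0.022  -0.0064]
2 [ 0.0425 -0.0155]
3 [ 0.0601 -0.0294]
4 [ 0.0737 -0.0473]
5 [ 0.0825 -0.0679]
6 [ 0.0859 -0.0901]
7 [ 0.0837 -0.1125]
8 [ 0.0761 -0.1335]
```

Request:
send_rows([
  {"delta_pos": [0.026, -0.001, 0.001], "dr": [0, 0, 0], "gripper": 0},
  {"delta_pos": [0.0465, -0.01, 0.001], "dr": [0, 0, 0], "gripper": 0},
  {"delta_pos": [0.064, -0.024, 0.001], "dr": [0, 0, 0], "gripper": 0},
  {"delta_pos": [0.0775, -0.042, 0.001], "dr": [0, 0, 0], "gripper": 0},
  {"delta_pos": [0.0865, -0.0625, 0.001], "dr": [0, 0, 0], "gripper": 0},
  {"delta_pos": [0.09, -0.085, 0.001], "dr": [0, 0, 0], "gripper": 0},
  {"delta_pos": [0.0875, -0.107, 0.001], "dr": [0, 0, 0], "gripper": 0},
  {"delta_pos": [0.0875, -0.107, 0.001], "dr": [0, 0, 0], "gripper": 0},
])

```text
t: 7.18
eef_pos: [0.4761, -0.0828, 0.1334]
ee_rot: [0.001, 0.783, 0.622, -0.0]
force: [-1.0, -5.6, 2.1]
width: 0.0192
grip_force: 28.3
```

```bash
python3 -c "
from h import *
circ(10,(.4755,-.1275))"
```

```text
7.175 [ 0.47610204 -0.08278047  0.1334165 ] [-1.01179863 -5.58735281  2.10527327] 0.019234782600144565 28.27296738338191
r 0.04472358104143255 th 4.9259272901072615 ftool [-5.7  0.3 -2.1]
1 [-0.0069 -0.0213]
2 [-0.0194 -0.0399]
3 [-0.0361 -0.0549]
4 [-0.056  -0.0653]
5 [-0.0778 -0.0705]
6 [-0.1002 -0.0701]
7 [-0.1219 -0.0641]
8 [-0.1414 -0.053 ]
9 [-0.1575 -0.0374]
10 [-0.1693 -0.0183]
```

Request:
send_rows([
  {"delta_pos": [-0.009, -0.0213, 0], "dr": [0, 0, 0], "gripper": 0},
  {"delta_pos": [-0.021, -0.04, 0], "dr": [0, 0, 0], "gripper": 0},
  {"delta_pos": [-0.0375, -0.055, 0], "dr": [0, 0, 0], "gripper": 0},
  {"delta_pos": [-0.057, -0.0653, 0], "dr": [0, 0, 0], "gripper": 0},
  {"delta_pos": [-0.0785, -0.0705, 0], "dr": [0, 0, 0], "gripper": 0},
  {"delta_pos": [-0.1005, -0.07, 0], "dr": [0, 0, 0], "gripper": 0},
  {"delta_pos": [-0.122, -0.064, 0], "dr": [0, 0, 0], "gripper": 0},
  {"delta_pos": [-0.138, -0.055, 0], "dr": [0, 0, 0], "gripper": 0},
  {"delta_pos": [-0.138, -0.055, 0], "dr": [0, 0, 0], "gripper": 0},
])

```text
t: 8.3
eef_pos: [0.4339, -0.1439, 0.1332]
ee_rot: [0.0, 0.783, 0.622, 0.0]
force: [-1.6, -1.0, 9.1]
width: 0.019
grip_force: 29.0
```

```bash
python3 -c "
from h import *
circ(5,(.4755,-.1275),.1)"
```

```text
8.3 [ 0.43385439 -0.1439035   0.13322817] [-1.61918671 -1.03693037  9.12895178] 0.019008967856191904 29.01136639266042
r 0.04475971201129038 th 0.6022219662570691 ftool [-1.4 -1.3 -9.1]
1 [-0.0074  0.0051]
2 [-0.014   0.0112]
3 [-0.0199  0.018 ]
4 [-0.0251  0.0253]
5 [-0.0296  0.0331]
```

Request:
send_rows([
  {"delta_pos": [-0.0074, 0.0051, -0.001], "dr": [0, 0, 0], "gripper": 0},
  {"delta_pos": [-0.013, 0.01, -0.001], "dr": [0, 0, 0], "gripper": 0},
  {"delta_pos": [-0.013, 0.01, -0.001], "dr": [0, 0, 0], "gripper": 0},
])

```text
t: 8.68
eef_pos: [0.4349, -0.1466, 0.1329]
ee_rot: [-0.006, 0.782, 0.623, 0.0]
force: [-15.5, 21.9, 19.6]
width: 0.0196
grip_force: 30.4
```

```bash
python3 -c "
from h import *
circ(1,(.4755,-.1275),.1)"
```

```text
8.675 [ 0.43494233 -0.14663909  0.13294815] [-15.46431779  21.86183864  19.5602141 ] 0.019639792550876563 30.367584995547077
r 0.04484673053954695 th 0.6679145552424934 ftool [ 18.  -20.1 -19.2]
1 [-0.007   0.0057]
```

Request:
send_rows([
  {"delta_pos": [0.0075, -0.0055, -0.001], "dr": [0, 0, 0], "gripper": 0},
  {"delta_pos": [0.0075, -0.0055, -0.001], "dr": [0, 0, 0], "gripper": 0.6},
  {"delta_pos": [0.0075, -0.0055, -0.001], "dr": [0, 0, 0], "gripper": 0.6},
  {"delta_pos": [0.0075, -0.0055, -0.001], "dr": [0, 0, 0], "gripper": 0.6},
  {"delta_pos": [0.0075, -0.0055, -0.07], "dr": [0, 0, 0], "gripper": 0.6},
  {"delta_pos": [0.0075, -0.0055, -0.17], "dr": [0, 0, 0], "gripper": 0.6},
  {"delta_pos": [0.1, -0.05, -0.17], "dr": [0, 0, 0], "gripper": 0.6},
  {"delta_pos": [0.2, -0.08, -0.17], "dr": [0, 0, 0], "gripper": 0.6},
  {"delta_pos": [0.2, -0.08, -0.17], "dr": [0, 0, 0], "gripper": 0.6},
])

```text
t: 9.8
eef_pos: [0.4207, -0.042, 0.2178]
ee_rot: [-0.0, 0.781, 0.624, 0.0]
force: [-1.1, -0.7, 0.3]
width: 0.0514
grip_force: 0.0
```

```bash
python3 - <<'E'
from h import *
import cv2
for c in('wrist','top','side'):
    p=arm.snapshot(c)
    if c=='wrist': cv2.imwrite('pics/w2.png',p['color'][:,:,::-1])
    for n in ('knob','crank_axis','lid_grip','hinge'): print(c,n,[(x['score'],np.round(x['point'],4)) for x in arm.tip_of(c,n)[:2]])
s=arm.sense();print(s['eef_pos'],s['force'],s['width'])
E
```

```text
wrist knob [(0.59, array([ 0.4331, -0.1464,  0.1299]))]
wrist crank_axis [(0.94, array([ 0.4752, -0.1306,  0.1271])), (0.74, array([ 0.3879, -0.2084, -0.0032]))]
wrist lid_grip [(0.65, array([0.4243, 0.0268, 0.0742]))]
wrist hinge [(0.76, array([ 0.6075, -0.0107,  0.0741]))]
top knob []
top crank_axis []
top lid_grip []
top hinge [(0.97, array([ 0.6068, -0.0144,  0.0739]))]
side knob [(0.58, array([ 0.4351, -0.1501,  0.1273]))]
side crank_axis [(0.64, array([ 0.4782, -0.1311,  0.1265]))]
side lid_grip [(0.75, array([0.4217, 0.0301, 0.0753]))]
side hinge []
[ 0.420909   -0.04433335  0.21779284] [ 0.52745544 -0.30108794  0.47319228] 0.051303131978771246
```

View pics/w2.png

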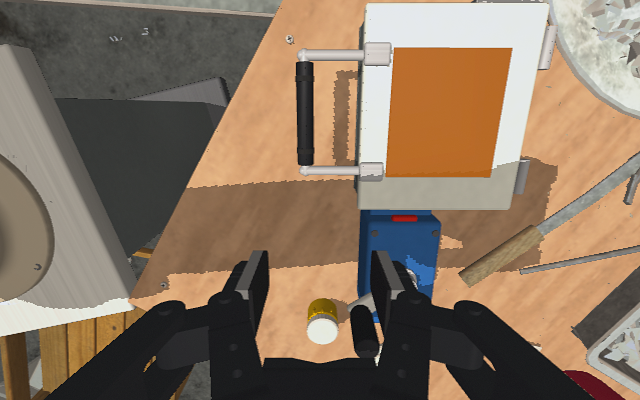

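The bolt is drawn back: its red end is at (403,218), inside the housing. The handle runs from (304,62) to (305,170), parallel to the tool x axis.

```bash
python3 - <<'E'
from h import *
go([.423,.0285,.079],-.227+np.pi/2)
E
```

```text
d [ 0.1429 -0.0287  0.2776] dr [ 0.      0.0001 -0.0001]
```

Request:
send_rows([
  {"delta_pos": [0.08, -0.015, 0], "dr": [0, 0, 0], "gripper": 0.48},
  {"delta_pos": [0.143, -0.029, 0], "dr": [0, 0, 0], "gripper": 0.48},
  {"delta_pos": [0.143, -0.029, 0.08], "dr": [0, 0, 0], "gripper": 0.48},
  {"delta_pos": [0.143, -0.029, 0.16], "dr": [0, 0, 0], "gripper": 0.48},
  {"delta_pos": [0.143, -0.029, 0.22], "dr": [0, 0, 0], "gripper": 0.48},
  {"delta_pos": [0.143, -0.029, 0.276], "dr": [0, 0, 0], "gripper": 0.48},
  {"delta_pos": [0.143, -0.029, 0.276], "dr": [0, 0, 0], "gripper": 0.48},
])

```text
t: 11.42
eef_pos: [0.4215, 0.0287, 0.078]
ee_rot: [-0.001, 0.783, 0.623, -0.002]
force: [1.3, -0.4, 0.4]
width: 0.0408
grip_force: 0.0
```

```bash
python3 - <<'E'
from h import *
import cv2
for c in('wrist','side'):
    p=arm.snapshot(c)
    if c=='wrist': cv2.imwrite('pics/w3.png',p['color'][:,:,::-1])
    for n in ('lid_grip',): print(c,n,[(x['score'],np.round(x['point'],4)) for x in arm.tip_of(c,n)[:2]])
s=arm.sense();print(s['eef_pos'],s['force'],s['width'])
E
```

```text
wrist lid_grip [(0.69, array([0.4263, 0.0263, 0.0749]))]
side lid_grip [(0.96, array([0.4238, 0.032 , 0.0742]))]
[0.42381526 0.02865283 0.08135297] [-0.6616531  -0.72948484 -0.47355205] 0.04092736827209146
```

View pics/w3.png

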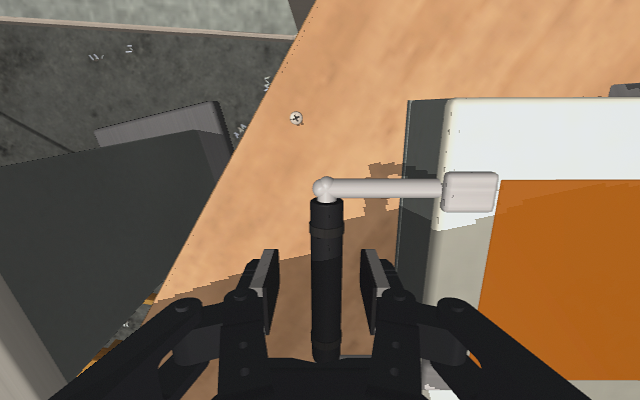

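The handle at (327,280) lies centred between the pads. I'll close on it.

Request:
send_rows([
  {"delta_pos": [0, 0.002, 0.002], "dr": [0, 0, 0], "gripper": 0},
  {"delta_pos": [0, 0.002, 0.002], "dr": [0, 0, 0], "gripper": 0},
  {"delta_pos": [0, 0.002, 0.002], "dr": [0, 0, 0], "gripper": 0},
  {"delta_pos": [0, 0.002, 0.002], "dr": [0, 0, 0], "gripper": 0},
  {"delta_pos": [0, 0.002, 0.002], "dr": [0, 0, 0], "gripper": 0},
], grip_force=40)

```text
t: 12.25
eef_pos: [0.4245, 0.0284, 0.0795]
ee_rot: [0.001, 0.783, 0.622, 0.001]
force: [2.8, -0.7, 5.2]
width: 0.0127
grip_force: 39.2
```

```bash
python3 - <<'E'
from h import *
s=arm.sense();print(s['eef_pos'],s['force'],s['width'],s['grip_force'])
for d in range(5,61,5):
    t=np.radians(d); print(d,'dy',round(.185*(1-np.cos(t))/.5,4),'dz',round(-.185*np.sin(t)/.5,4))
E
```

```text
[0.42450367 0.02837478 0.07946447] [ 2.75558225 -0.66718404  5.18357321] 0.012749374855752747 39.157052636146545
5 dy 0.0014 dz -0.0322
10 dy 0.0056 dz -0.0642
15 dy 0.0126 dz -0.0958
20 dy 0.0223 dz -0.1265
25 dy 0.0347 dz -0.1564
30 dy 0.0496 dz -0.185
35 dy 0.0669 dz -0.2122
40 dy 0.0866 dz -0.2378
45 dy 0.1084 dz -0.2616
50 dy 0.1322 dz -0.2834
55 dy 0.1578 dz -0.3031
60 dy 0.185 dz -0.3204
```

Request:
send_rows([
  {"delta_pos": [0, 0.0014, -0.032], "dr": [0, 0, 0], "gripper": 0},
  {"delta_pos": [0, 0.0056, -0.064], "dr": [0, 0, 0], "gripper": 0},
  {"delta_pos": [0, 0.0126, -0.096], "dr": [0, 0, 0], "gripper": 0},
  {"delta_pos": [0, 0.022, -0.1265], "dr": [0, 0, 0], "gripper": 0},
  {"delta_pos": [0, 0.035, -0.1565], "dr": [0, 0, 0], "gripper": 0},
  {"delta_pos": [0, 0.05, -0.185], "dr": [0, 0, 0], "gripper": 0},
  {"delta_pos": [0, 0.05, -0.185], "dr": [0, 0, 0], "gripper": 0},
])

```text
t: 13.12
eef_pos: [0.4483, 0.0229, 0.1715]
ee_rot: [-0.0, 0.783, 0.622, -0.0]
force: [1.1, 1.2, -2.8]
width: 0.0125
grip_force: 39.4
```

```bash
cat >>h.py <<'E'
def lid():
    s=arm.sense();g=s['eef_pos']+rot(s).apply([0,0,.003]); h=np.array([.536,.0027])+R.from_euler('z',-.227).apply([.07,0,0])[:2]
    f=rot(s).inv().apply(s['force']); u=np.r_[g[:2]-h,0]@R.from_euler('z',-.227).apply([1,0,0]); z=g[2]-.076
    print(s['t'],s['eef_pos'],'ftool',f.round(1),s['width'],'r',np.hypot(u,z),'ang',np.degrees(np.arctan2(z,-u)),'asin',np.degrees(np.arcsin(z/.185)))
E
python3 -c "
from h import *
lid()"
```

```text
13.125 [0.44830632 0.02289852 0.17151683] ftool [1.4 0.8 2.8] 0.012450515260479819 r 0.1848147740028192 ang 30.03918579357414 asin 30.006018866508487
```

Excellent: 30.0°, at low force. Next is 60°.

Request:
send_rows([
  {"delta_pos": [0, 0.017, -0.027], "dr": [0, 0, 0], "gripper": 0},
  {"delta_pos": [0, 0.037, -0.053], "dr": [0, 0, 0], "gripper": 0},
  {"delta_pos": [0, 0.059, -0.0765], "dr": [0, 0, 0], "gripper": 0},
  {"delta_pos": [0, 0.0825, -0.0985], "dr": [0, 0, 0], "gripper": 0},
  {"delta_pos": [0, 0.108, -0.118], "dr": [0, 0, 0], "gripper": 0},
  {"delta_pos": [0, 0.135, -0.1355], "dr": [0, 0, 0], "gripper": 0},
  {"delta_pos": [0, 0.135, -0.1355], "dr": [0, 0, 0], "gripper": 0},
  {"delta_pos": [0, 0.135, -0.1355], "dr": [0, 0, 0], "gripper": 0},
])

```text
t: 14.12
eef_pos: [0.513, 0.0081, 0.2388]
ee_rot: [-0.001, 0.782, 0.623, -0.001]
force: [-4.5, 2.8, 5.0]
width: 0.013
grip_force: 40.2
```

```bash
python3 - <<'E'
from h import *
import cv2
for i in range(3): lid(); p=arm.snapshot('side')
for n in('lid_grip','hinge'): print(n,[(x['score'],np.round(x['point'],4)) for x in arm.tip_of('side',n)[:2]])
cv2.imwrite('pics/s4.png',cv2.resize(p['color'][170:270,230:390,::-1],None,fx=5,fy=5,interpolation=cv2.INTER_CUBIC))
E
```

```text
14.125 [0.51302266 0.00812642 0.23875435] ftool [ 1.8 -5.  -5. ] 0.01295124479372474 r 0.18516296833154983 ang 59.62983252023785 asin 59.71607418814912
14.175 [0.51292545 0.00809444 0.23869899] ftool [ 2.5 -4.  -5.2] 0.012483381635340083 r 0.18515957261460297 ang 59.597757287782166 asin 59.682091159220235
14.225 [0.51287672 0.0081678  0.23864733] ftool [ 1.  -4.1 -5.1] 0.012275905879219211 r 0.18514749278573428 ang 59.5725483554397 asin 59.65041194354501
lid_grip [(0.67, array([0.5069, 0.0122, 0.2331])), (0.2, array([ 0.3817, -0.2126,  0.0015]))]
hinge [(0.75, array([ 0.6042, -0.0123,  0.0818]))]
```

View pics/s4.png

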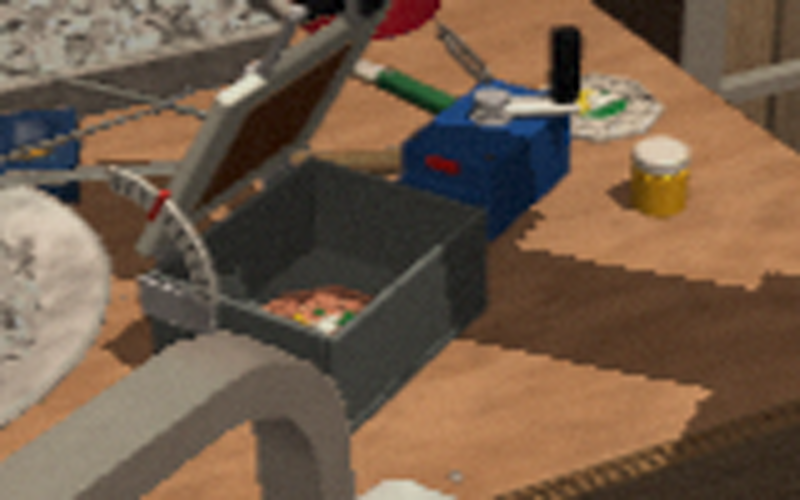

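The lid stands near the red mark at (158,205), with the bronze medal in the box undisturbed. It's about 0.4° short, so I'll nudge it and ease the radial load.

Request:
send_rows([
  {"delta_pos": [0, 0.001, -0.003], "dr": [0, 0, 0], "gripper": 0},
  {"delta_pos": [0, 0.001, -0.003], "dr": [0, 0, 0], "gripper": 0},
  {"delta_pos": [0, 0.001, -0.003], "dr": [0, 0, 0], "gripper": 0},
  {"delta_pos": [0, 0.001, -0.003], "dr": [0, 0, 0], "gripper": 0},
  {"delta_pos": [0, 0.001, -0.003], "dr": [0, 0, 0], "gripper": 0},
  {"delta_pos": [0, 0.001, -0.003], "dr": [0, 0, 0], "gripper": 0},
])

```text
t: 15.12
eef_pos: [0.5145, 0.0077, 0.2399]
ee_rot: [-0.0, 0.783, 0.623, -0.0]
force: [4.2, 4.0, -6.3]
width: 0.0125
grip_force: 39.2
```

```bash
python3 - <<'E'
from h import *
for i in range(4): lid(); arm.snapshot('side')
for n in('knob','jar_yellow','jar_green','medal_silver'): print(n,[(x['score'],np.round(x['point'],4)) for x in arm.tip_of('side',n)[:1]])
E
```

```text
15.125 [0.51451118 0.00767273 0.23990266] ftool [4.8 3.2 6.3] 0.0125065496884617 r 0.18537624865886448 ang 60.224609614888585 asin 60.42891680235438
15.175 [0.51448805 0.00765969 0.23988268] ftool [4.6 2.4 6.5] 0.012755438921910221 r 0.18536876293892668 ang 60.21621970760215 asin 60.41638113596561
15.225 [0.51450196 0.00766549 0.23989227] ftool [5.2 2.3 6.9] 0.012952874116154388 r 0.18537096037206774 ang 60.22100087451506 asin 60.42239796258765
15.275 [0.51449385 0.00765214 0.23989121] ftool [4.7 2.9 6.4] 0.01303804213404419 r 0.18537250458298626 ang 60.219504925828645 asin 60.421730657775235
knob [(0.66, array([ 0.4354, -0.1482,  0.1282]))]
jar_yellow [(0.56, array([ 0.3837, -0.2096,  0.0015]))]
jar_green [(0.52, array([ 0.5998,  0.2537, -0.0008]))]
medal_silver [(0.55, array([ 0.4572, -0.3247,  0.0047]))]
```

The lid holds steady at about 60.2°, the knob is at the stop and everything else is in place, so I'm handing it in.

```bash
python3 -c "
from rig import arm
print(arm.close_job())"
```

```text
the job is handed in; nothing more can be done
None
```

I wound the crank anticlockwise to its stop, and the gripper is holding the lid open at about 60.2° (measured from the arm pose). The jars and the silver medal read where they started, and the bronze medal is still lying in the box. I handed the job in at about 15 s; it gave no verdict.

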